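Lay out the glazing bench on its marked places

ROBOT

A 6-joint arm with a two-finger parallel gripper is mounted at the origin on a cart in front of the work surface, level with it; the furniture and walls round the work are solid. World frame = base frame: x ahead of the robot, y to its left, z up, the work surface at z = 0. Lengths are in mm, angles in rad, forces in N, time in s.
With the tool pointing down it reaches from about 350 to 975 mm from the base axis. Payload 7.1 kg.
Tool frame: the origin (TCP) lies at the very end of the fingers, on their centre line; the grasp point (between the pads) lies 19 mm behind it (ctrl.grasp_offset is the distance from the TCP to the grasp point, in mm); z points along the fingers, y is the line along which they close (so a half turn about z gives the same grasp; the last joint's range is limited). The gripper opens to 88 mm and grips with 3 to 60 N. Pads are 20 mm wide; open, the fingers measure 115 mm over their backs; the gripper's body (75 mm by 178 mm) begins 61 mm behind the grasp point.
Start: joints at [1.228, 0.423, 1.63, -0, 1.089, -0.019], TCP at [198.825, 592.514, 222.675] pointing down, gripper open.
Joint ranges: [-3, 3], [-0.9, 2.11], [0.09, 2.58], [-1.31, 4.45], [0.11, 2.69], [-2.54, 2.54]. Speed limits (rad/s): [2.39, 2.39, 3.01, 3.14, 3.14, 3.14].

INTERFACE

Orientations are given as a rotation vector (axis times angle).
In Python, from workcell import ctrl, viewer, ticket, models gives the robot as it stands.
- The arm moves only by the tool play_rows, never from a script. Its arguments are lists of equal length, an entry for each row: "dp": the shift along the world's x, y, z in mm, a list of three; "yaw": the turn about the world's z in degrees. In form: {"dp": [[tx, ty, tz], ...], "yaw": [yaw, ...]}. A call has 1 to 8 rows; each row shifts and turns the commanded pose from where the row before left it; what a row does not reach is not made up. A row lasts 1/12 s, in which the tool goes at most 41.7 mm and 7.16 degrees, less where a joint would pass 70% of its speed; a pose out of reach is approached as far as the arm can. A call is refused whole if a number of a shift passes 41.7 or a number of a turn 7.16, either way. A call with a gripper value outside its range is refused whole. "gripper" is the closure, from 0 (fully open) to 1 (shut), set as the call begins (left out, the last holds). The fingers move at their own pace and stop on an object; the grip force is fixed at half the most. Time passes only in rows, so rows that do not move let the fingers close. It gives the time, the measured TCP pose, the force, the opening and the grip force at its end, in the units of the state.
- ctrl.get_obs(): the state, without advancing time (a new reading comes with each control period).
- viewer.get_image(name): name is "scene" or "top" or "wrist"; returns a dict with "pixels" (420x560x3 uint8, red, green, blue), "range_z" (420x560 float32, mm along the optical axis (not along the pixel's ray), 0 where there is no reading), "fx", "fy", "cx", "cy" (pixels), "dist_coeffs" ([k1, k2, p1, p2, k3] as OpenCV has them; the pictures are not rectified), "T" (4x4, takes a point from camera to world coordinates); the wrist camera has in their place "hand_eye" (4x4, takes a point from camera to tool coordinates, whose origin is the TCP and whose axes are the flange's). Camera axes: x right, y up, looking along -z (the intrinsics and any distortion apply to the point x, -y, -z); pixel columns grow to the right and rows downward; lengths in mm; the calibration is good to about 2 mm. A picture is of the moment at which its call begins: read the wrist's pose just before it.
- ticket.close_job(): hands the job in; it is judged then, once.
Trained networks look in a picture, given as the dict that the camera call returned (one of the last four; its "shot" number tells which), for a name from the list of things; names that differ only in an ending like _2 or _b are one class to them, and where a whole thing is asked for, a point or a joint stands for the part that bears it (a point fixed in the world has none). Each returns a list of dicts, best first, with "conf" (0 to 1); they miss things now and then, are a little off and sometimes report something else, mostly with a low value. They report only what shows in the picture. A call takes as long as a camera call. They do not tell look-alikes from the thing itself.
- models.look_for(picture, name): "bbox" ([centre column, centre row, width, height] in pixels, round what is visible of it).
- models.landmark_of(picture, name): "location" ([column, row] in pixels: a listed point, or the origin of a listed thing).
The state is a dict: "t": time; "qpos": joint angles; "qvel": joint speeds; "joint_torque": joint torques, N m; "ee_pos": TCP position; "orientation": TCP orientation; "ft_force": force on the tool from outside, world axes, zero at the start; "moment": the same for the moment, N m; "width": finger opening in mm; "grasp_force": force on a finger pad.
Only numpy, scipy, OpenCV 4.12 (cv2) and the standard library are available. Lean on these libraries where they do the work, as an engineer would, in place of code of your own. Each camera call takes 0.05 s, during which the arm holds its last target. There are 200 camera calls.

TASK

Put the two glaze jars and the two kidney ribs on their marked places: stand each jar upright on the white mat, inside the ring of its lid's colour, and lay each rib flat on the white board inside the kidney outline of its own colour (wooden rib: brown, rubber rib: red), its hollow edge on the hollow side of the outline. Leave the plaster stamp and the walnut cone that stand among them where they are.

Things in the scene. Friction and masses are not known exactly. Their poses are not given: they have to be found in the camera images.
- jar_navy: Round screw-lid glaze jar, white body with a coloured label and a dark navy lid, diameter 62 mm over the body and much the same over the lid, 77 mm tall (lid from 62 mm up), about 280 g, standing on the table. Origin: centre of the underside; z up
- jar_red: Round screw-lid glaze jar, white body with a coloured label and a red lid, diameter 56 mm over the body and much the same over the lid, 70 mm tall (lid from 55 mm up), about 240 g, standing on the table. Origin: centre of the underside; z up
- rib_wood_hollow (a point): Brown wooden kidney-shaped potter's rib, flat plate 45 x 90 mm, 6 mm thick, 12 to 18 g, lying flat on the table. One long edge bulges, the other is slightly hollow. Point on the underside, on the short midline, 20 mm from the plate's centre towards the hollow edge: the centre is at +20 mm along this point's x axis. x runs across the 45 mm width, from the hollow edge to the bulging edge (both 22 mm from the centre), y along the 90 mm length, z up
- rib_rubber_hollow (a point): Red rubber kidney-shaped potter's rib, flat plate 45 x 90 mm, 5 mm thick, 12 to 18 g, lying flat on the table. One long edge bulges, the other is slightly hollow. Point on the underside, on the short midline, 20 mm from the plate's centre towards the hollow edge: the centre is at +20 mm along this point's x axis. x runs across the 45 mm width, from the hollow edge to the bulging edge (both 22 mm from the centre), y along the 90 mm length, z up
- ring_navy: White round mat, diameter 102 mm, 4 mm thick, fixed on the table, with a painted navy ring (5 mm line, inner diameter 82 mm), the place of the jar with the navy lid. Origin: centre of the mat's underside, on the table; z up; a jar on the mat stands 4 mm above the table
- ring_red: White round mat, diameter 96 mm, 4 mm thick, fixed on the table, with a painted red ring (5 mm line, inner diameter 76 mm), the place of the jar with the red lid. Origin: centre of the mat's underside, on the table; z up; a jar on the mat stands 4 mm above the table
- outline_brown_hollow (a point): White board 76 x 122 mm, 4 mm thick, fixed on the table, with a kidney outline in brown (5 mm line) that is 8 mm larger all round than a rib. Point on the board's top face (4 mm above the table), 20 mm from the outline's centre towards its hollow side: the centre is at +20 mm along this point's x axis. x runs across the outline from its hollow side to its bulging side, y along its length, z up
- outline_red_hollow (a point): White board 76 x 122 mm, 4 mm thick, fixed on the table, with a kidney outline in red (5 mm line) that is 8 mm larger all round than a rib. Point on the board's top face (4 mm above the table), 20 mm from the outline's centre towards its hollow side: the centre is at +20 mm along this point's x axis. x runs across the outline from its hollow side to its bulging side, y along its length, z up
- stamp: Small off-white plaster stamp with a waist, 31 mm across, 53 mm tall, standing on its face, loose; a bystander to leave alone. Origin: centre of the underside
- cone_plug: Dark walnut cone standing on its broad end, 23 mm across, 28 mm tall, loose; a bystander to leave alone. Origin: centre of the underside
Mind the look-alikes: they are no part of the job. Leave any purple or yellow look-alike of the jar_navy alone.

How it is judged (in metres and radians):
At the end, for the whole second after the job is handed in: Each jar upright, at rest on the mat of its lid colour, within 12 mm of the ring centre; each rib flat on the board of its colour, hollow-edge point within 14 mm of the outline's, length within 0.26 rad; stamp and cone never shifted over 25 mm (horizontal distance between jar_navy and ring_navy below 0.012 m and height (world z) of each of jar_navy, jar_red, rib_wood_hollow, rib_rubber_hollow below 0.009 m and angle between each of jar_navy, jar_red, rib_wood_hollow, rib_rubber_hollow's own z axis and vertical below 0.1 rad and linear speed of each of jar_navy, jar_red below 0.02 m/s and horizontal distance between jar_red and ring_red below 0.012 m and horizontal distance between rib_wood_hollow and outline_brown_hollow below 0.014 m and angle between the y axis of rib_wood_hollow and the y axis of outline_brown_hollow, either way round below 0.26 rad and horizontal distance between rib_rubber_hollow and outline_red_hollow below 0.014 m and angle between the y axis of rib_rubber_hollow and the y axis of outline_red_hollow, either way round below 0.26 rad); the robot touches nothing.
It fails at once if the plaster stamp is shifted by more than 25 mm or knocked over (distance of stamp from where it was at the start of the episode above 0.025 m or angle between stamp's own z axis and vertical above 0.6 rad).
It fails at once if the walnut cone is shifted by more than 25 mm or knocked over (distance of cone_plug from where it was at the start of the episode above 0.025 m or angle between cone_plug's own z axis and vertical above 0.6 rad).
It also fails if it takes over 93 s, if anything falls off the work surface, if the arm or the gripper's body presses on something with over 40 N, if the wrist force passes 120 N, or if a joint passes its speed limit or range.

## Working session

There is one attempt and no reset: what is moved stays moved. The work goes in short steps, Python scripts to look and compute and a tool call to move; the robot and the scene stay as the last step left them, time stands still between calls to the robot, and variables do not carry over. Pictures are saved under pics/ and viewed, at most 14 in all, crops included, and the job is handed in when it is done.

Besides the shell and the picture viewer there is one more tool, called after "Call:" as name([rows], argument=value, ...), one row to a line, values as JSON. play_rows: Moves the arm, as the interface text tells. Its arguments: {"type":"object","properties":{"dp":{"type":"array"},"yaw":{"type":"array"},"gripper":{"type":"number"}},"required":["dp","yaw"]}

```bash
mkdir -p pics; ls
cat > h.py <<'E'
import numpy as np, cv2
from workcell import ctrl, viewer, ticket, models
from scipy.spatial.transform import Rotation as R
def tool():
    o=ctrl.get_obs(); T=np.eye(4); T[:3,:3]=R.from_rotvec(o['orientation']).as_matrix(); T[:3,3]=o['ee_pos']; return T
def shot(name):
    Tt=tool(); im=viewer.get_image(name)
    im['W']=np.array(im['T']) if name!='wrist' else Tt@np.array(im['hand_eye'])
    return im
def save(im,f): cv2.imwrite('pics/'+f,cv2.cvtColor(im['pixels'],cv2.COLOR_RGB2BGR))
def ray(im,uv):
    K=np.array([[im['fx'],0,im['cx']],[0,im['fy'],im['cy']],[0,0,1.]])
    p=cv2.undistortPoints(np.array(uv,float).reshape(-1,1,2),K,np.array(im['dist_coeffs'],float)).reshape(-1,2)
    d=np.c_[p[:,0],-p[:,1],-np.ones(len(p))]
    return d
def onz(im,uv,z):
    d=ray(im,uv)@im['W'][:3,:3].T; o=im['W'][:3,3]
    return o+d*((z-o[2])/d[:,2])[:,None]
def dep(im,uv):
    uv=np.array(uv).reshape(-1,2); r=im['range_z'][uv[:,1].astype(int),uv[:,0].astype(int)]
    return (ray(im,uv)*r[:,None])@im['W'][:3,:3].T+im['W'][:3,3]
E
python3 - <<'E'
from h import *
np.set_printoptions(precision=1,suppress=True)
Z=dict(jar_navy=0,jar_red=0,rib_wood_hollow=0,rib_rubber_hollow=0,ring_navy=0,ring_red=0,outline_brown_hollow=4,outline_red_hollow=4,stamp=0,cone_plug=0)
for n in ('top','scene'):
    im=shot(n); save(im,n+'0.png'); print(n,im['W'][:3,3])
    for k,z in Z.items():
        for d in models.landmark_of(im,k)[:3]:
            print(k,round(d['conf'],2),np.array(d['location']),onz(im,d['location'],z)[0])
E
```

```text
pics
top [ 275.2   46.8 1225.1]
jar_navy 0.94 [295.3 149.7] [686.3  53.7   0. ]
jar_navy 0.79 [252.3 176.1] [608.6 151.    0. ]
jar_navy 0.78 [215.4 287. ] [334.3 205.9   0. ]
jar_red 0.93 [329.4 181.6] [614.2 -36.4   0. ]
rib_wood_hollow 0.81 [405.3 194.8] [ 600.7 -222.9    0. ]
rib_rubber_hollow 0.85 [241.2 249.7] [427.5 156.4   0. ]
ring_navy 0.83 [190.4 175.4] [595.  301.4   0. ]
ring_red 0.78 [397.3 264.5] [ 429.8 -213.1    0. ]
outline_brown_hollow 0.71 [181.6 246. ] [420.8 297.1   4. ]
outline_red_hollow 0.66 [320.1 265.6] [408.8 -31.5   4. ]
stamp 0.65 [356.8 223.6] [ 517.8 -110.1    0. ]
cone_plug 0.43 [219.9 210.9] [514.9 218.2   0. ]
scene [ 216.9 -539.1  722.7]
jar_navy 0.91 [310.8 181.5] [620.3 163.7  -0. ]
jar_navy 0.86 [208.5 239.3] [333.4  91.2   0. ]
jar_navy 0.67 [357.9 202.9] [685.5  50.6   0. ]
jar_red 0.59 [348.9 238.3] [609.9 -34.6   0. ]
jar_red 0.54 [396.3 310.8] [ 597.5 -226.6    0. ]
jar_red 0.32 [215.6 172.5] [419.  294.8   0. ]
rib_wood_hollow 0.59 [396.9 310.7] [ 598.6 -226.9    0. ]
rib_rubber_hollow 0.84 [239.9 209.8] [427.  146.1   0. ]
ring_navy 0.58 [280.2 149.9] [604.8 309.9   0. ]
ring_red 0.89 [313.6 341.8] [ 427.4 -216.7    0. ]
outline_brown_hollow 0.73 [215.5 173.6] [416.3 286.3   4. ]
outline_brown_hollow 0.35 [279.6 149.3] [602.2 308.2   4. ]
outline_red_hollow 0.63 [263.2 267.8] [409.3 -31.8   4. ]
stamp 0.68 [329.7 283.5] [ 514.4 -120.     0. ]
cone_plug 0.5 [265.8 177.1] [526.4 225.5   0. ]
```

Run:
```python
import cv2
a=cv2.imread('pics/top0.png')[110:330,130:450]; cv2.imwrite('pics/t0c.png',cv2.resize(a,None,fx=2.5,fy=2.5,interpolation=cv2.INTER_CUBIC))
```

```text
(no output)
```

View pics/t0c.png

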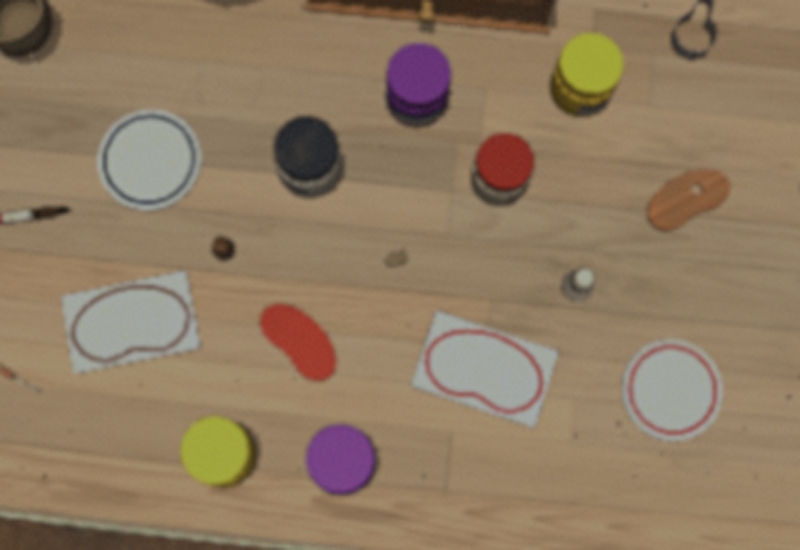

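View pics/scene0.png

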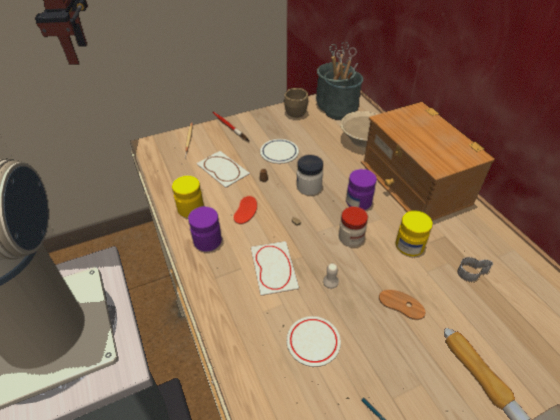

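```bash
cat > seg.py <<'E'
from h import *
np.set_printoptions(precision=1,suppress=True)
def mask(im,hue,smin=110,vmin=60,vmax=255):
    h=cv2.cvtColor(im['pixels'],cv2.COLOR_RGB2HSV).astype(int); H=(h[...,0]-hue+90)%180-90
    return ((abs(H)<8)&(h[...,1]>smin)&(h[...,2]>vmin)&(h[...,2]<vmax)).astype(np.uint8)
def kidney(P):  # world xy contour -> centre, hollow pt, yaw of x axis (hollow->bulge), sizes
    P=P[:,:2].astype(np.float32); (c,s,a)=cv2.minAreaRect(P); c=np.array(c)
    a=np.radians(a); 
    if s[0]>s[1]: a+=np.pi/2; s=s[::-1]   # a: dir of short side
    x=np.array([np.cos(a),np.sin(a)]); y=np.array([-x[1],x[0]])
    # hollow side: near midline, extents
    q=(P-c); v=q@y; u=q@x; m=abs(v)<8
    # bounding side whose midline extent falls short is the hollow
    if u[m].max()<-u[m].min(): x=-x; u=-u
    return c, c-20*x, np.degrees(np.arctan2(x[1],x[0])), s,(u[m].min(),u[m].max())
def big(m,near,n=1,r=45):
    x,y=np.array(near,int); k=np.zeros_like(m); cv2.circle(k,(x,y),r,1,-1)
    cs,_=cv2.findContours(m*k,cv2.RETR_EXTERNAL,cv2.CHAIN_APPROX_NONE)
    return max(cs,key=cv2.contourArea).reshape(-1,2)
E
python3 - <<'E'
from seg import *
print('tool',tool())
im=shot('top'); hsv=cv2.cvtColor(im['pixels'],cv2.COLOR_RGB2HSV)
def px(a,b): return (130+a/2.5,110+b/2.5)
for n,p in dict(rubber=(298,341),wood=(665,210),olr=(430,365),olb=(75,325),lidred=(505,160),lidnavy=(307,148),matn=(150,165),matr=(673,390),table=(450,250)).items():
    x,y=px(*p); print(n,hsv[int(y),int(x)],dep(im,[(x,y)])[0])
print(kidney(onz(im,big(mask(im,hsv[int(px(298,341)[1]),int(px(298,341)[0]),0]),px(298,341)),5)))
# boards/mats: white
w=((hsv[...,1]<45)&(hsv[...,2]>110)).astype(np.uint8); w=cv2.morphologyEx(w,cv2.MORPH_CLOSE,np.ones((7,7)))
for n,p in dict(olb=(130,322),olr=(485,368)).items():
    c=big(w,px(*p),r=38); P=onz(im,c,4)[:,:2].astype(np.float32); print(n,cv2.minAreaRect(P))
for n,p in dict(matn=(150,160),matr=(673,390)).items():
    c=big(w,px(*p),r=30); P=onz(im,c,4)[:,:2].astype(np.float32); print(n,cv2.minEnclosingCircle(P),cv2.fitEllipse(P))
m=mask(im,0,smin=150); print('lid red',cv2.minEnclosingCircle(onz(im,big(m,px(505,160),r=20),70)[:,:2].astype(np.float32)))
m=((hsv[...,2]<70)).astype(np.uint8); print('lid navy',cv2.minEnclosingCircle(onz(im,big(m,px(307,148),r=22),77)[:,:2].astype(np.float32)))
E
```

```text
tool [[ -0.9   0.3   0.  198.8]
 [  0.3   0.9  -0.  592.5]
 [ -0.   -0.   -1.  222.7]
 [  0.    0.    0.    1. ]]
rubber [  4 183 156] [436.7 138.2   3.8]
wood [ 14 144 129] [ 599.1 -199.2    4.4]
olr [  8  29 158] [426.7  12.8   6. ]
olb [ 15  30 138] [429.2 350.2   5.5]
lidred [  3 188 134] [612.9 -35.9  71.9]
lidnavy [15 10 50] [604.2 145.2  76.1]
matn [ 46  17 167] [591.3 300.4   8.1]
matr [ 47  14 166] [ 425.9 -216.3    7. ]
table [ 17  81 145] [539.5   4.   -0.6]
(array([439.6, 137.3]), array([424. , 149.8]), np.float64(-38.77482986450196), (44.833133697509766, 90.52288055419922), (np.float64(-19.10560035238498), np.float64(22.41656010683017)))
olb ((439.08612060546875, 299.6623229980469), (76.34101104736328, 122.59820556640625), 17.759687423706055)
olr ((429.920166015625, -37.815635681152344), (122.41459655761719, 76.87393188476562), 77.16020965576172)
matn ((598.9624633789062, 304.45428466796875), 51.431095123291016) ((598.9197998046875, 304.07537841796875), (99.99523162841797, 100.55662536621094), 162.7256317138672)
matr ((427.25518798828125, -215.28561401367188), 48.20726776123047) ((427.1039123535156, -215.206787109375), (93.77969360351562, 94.30034637451172), 141.2359161376953)
lid red ((612.7483520507812, -35.403778076171875), 26.30958366394043)
lid navy ((603.82177734375, 146.18893432617188), 30.2896785736084)
```

```bash
cat > st.py <<'E'
from h import *
T=tool();o=ctrl.get_obs(); print(T[:3,3].round(1),'psi',np.degrees(np.arctan2(T[1,1],T[0,1])).round(2),'w',o['width'],o['t'],np.degrees(o['qpos']).round(0))
E
python3 st.py
python3 - <<'E'
from seg import *
im=shot('top'); T=dep(im,[(216,290),(266,293),(298,140),(365,136)]);print(T)
im2=shot('wrist'); print(np.array(im2['hand_eye']))
E
```

```text
[198.8 592.5 222.7] psi 71.45 w 87.52317477108127 1.15 [70. 24. 93. -0. 62. -1.]
[[ 324.4  194.2   74.1]
 [ 329.3   84.7   78.7]
 [ 685.2   49.3   75.5]
 [ 710.4 -104.6   79.1]]
[[  -0.     1.     0.3   77.7]
 [   1.     0.    -0.     0.2]
 [  -0.     0.3   -1.  -162.2]
 [   0.     0.     0.     1. ]]
```

Call:
play_rows([
  [28,-30,0],
  [28,-30,0],
  [28,-30,0],
  [28,-30,0],
  [28,-30,0],
  [28,-30,0],
  [28,-30,0],
  [28,-30,0],
], yaw=[-7,-7,-7,-7,-7,-7,-7,-7], gripper=0)

```text
t: 1.92
ee_pos: [423.9, 351.0, 223.0]
orientation: [1.91, 2.494, 0.001]
ft_force: [0.8, -0.3, -0.6]
width: 87.7
grasp_force: 0.0
```

Call:
play_rows([
  [26,-29,-8],
  [26,-29,-8],
  [26,-29,-8],
  [26,-29,-8],
  [26,-29,-8],
  [26,-29,-8],
  [24,-31,-8],
  [0,0,0],
], yaw=[-6.8,-6.8,-6.8,-6.8,-6.8,-6.8,-6.8,-6.8])

```text
t: 2.58
ee_pos: [606.1, 142.4, 165.3]
orientation: [2.84, 1.338, 0.0]
ft_force: [0.2, -0.0, -0.7]
width: 88.1
grasp_force: 0.0
```

```bash
python3 st.py
python3 - <<'E'
from seg import *
im=shot('wrist'); save(im,'w1.png')
for d in models.landmark_of(im,'jar_navy')[:2]: print(d['conf'],d['location'],onz(im,d['location'],0))
hsv=cv2.cvtColor(im['pixels'],cv2.COLOR_RGB2HSV); z=im['range_z']
v,u=np.mgrid[0:420,0:560]; P=dep(im,np.c_[u.ravel(),v.ravel()]); m=(P[:,2]>70)&(P[:,2]<84)&(abs(P[:,0]-604)<45)&(abs(P[:,1]-146)<45)
print(m.sum(),cv2.minEnclosingCircle(P[m][:,:2].astype(np.float32)),np.median(P[m],0))
E
```

```text
[606.1 142.4 165.3] psi -39.54 w 88.08675797329953 2.5833 [12. 28. 96. -0. 56. 52.]
0.81 [414.0, 208.3] [[689.3  47.1   0. ]]
0.65 [276.5, 177.1] [[609.5 151.2   0. ]]
5533 ((607.8106079101562, 147.91087341308594), 30.260435104370117) [608.8 149.2  77.5]
```

Call:
play_rows([
  [0,5,-10],
  [0,0,-30],
  [0,0,-30],
  [0,0,-30],
  [0,0,-20],
  [0,0,-12],
  [0,0,-3],
  [0,0,0],
], yaw=[0,0,0,0,0,0,0,0])

```text
t: 3.35
ee_pos: [602.1, 153.4, 31.1]
orientation: [-2.833, -1.357, 0.002]
ft_force: [0.7, 0.1, 0.3]
width: 88.0
grasp_force: 0.0
```

Call:
play_rows([
  [0,0,0],
  [0,0,0],
  [0,0,0],
  [0,0,0],
  [0,0,0],
  [0,0,0],
  [0,0,0],
  [0,0,0],
], yaw=[0,0,0,0,0,0,0,0], gripper=1)

```text
t: 4.02
ee_pos: [604.4, 152.5, 33.1]
orientation: [2.834, 1.353, 0.005]
ft_force: [2.0, -1.1, 6.6]
width: 61.2
grasp_force: 30.0
```

Call:
play_rows([
  [0,0,15],
  [0,10,20],
  [0,28,0],
  [-1,36,0],
  [-1,36,0],
  [-1,30,0],
  [0,14,0],
  [0,0,0],
], yaw=[0,0,0,0,0,0,0,0])

```text
t: 4.68
ee_pos: [598.9, 309.5, 66.2]
orientation: [-2.832, -1.358, 0.0]
ft_force: [-0.7, 0.4, -2.6]
width: 61.6
grasp_force: 30.0
```

Call:
play_rows([
  [0,0,0],
  [0,0,0],
  [0,0,0],
], yaw=[0,0,0])

```text
t: 4.93
ee_pos: [599.6, 304.9, 66.3]
orientation: [2.836, 1.352, -0.002]
ft_force: [0.3, 0.0, -4.0]
width: 62.0
grasp_force: 30.0
```

```bash
python3 st.py
python3 - <<'E'
from seg import *
for c in ('wrist','top'):
    im=shot(c); T=tool(); save(im,'w2%s.png'%c)
    v,u=np.mgrid[0:420,0:560]; P=dep(im,np.c_[u.ravel(),v.ravel()])-T[:3,3]
    h=im['pixels'].reshape(-1,3).max(1)
    for lo in (35,-5):
        m=(P[:,2]>lo)&(P[:,2]<52)&(abs(P[:,0])<40)&(abs(P[:,1])<40)&(im['range_z'].ravel()>0); print(c,lo,m.sum(),m.sum() and cv2.minEnclosingCircle(P[m][:,:2].astype(np.float32)))
E
```

```text
[599.6 304.9  66.3] psi -39.03 w 62.018614232303776 4.9333 [26. 39. 91. -0. 50. 65.]
wrist 35 15601 ((6.557984352111816, 8.568330764770508), 42.59352111816406)
wrist -5 21603 ((6.557984352111816, 8.568330764770508), 42.59352111816406)
top 35 0 0
top -5 0 0
```

Call:
play_rows([
  [1,1,-10],
  [0,1,-10],
  [0,0,-5],
  [0,0,-2],
  [0,0,-1],
  [0,0,0],
  [0,0,0],
], yaw=[0,0,0,0,0,0,0])

```text
t: 5.62
ee_pos: [601.0, 308.6, 38.7]
orientation: [-2.835, -1.354, -0.0]
ft_force: [0.3, -0.5, -3.3]
width: 61.7
grasp_force: 30.0
```

Call:
play_rows([
  [0,0,0],
  [0,0,0],
  [0,0,0],
  [0,0,0],
  [0,0,0],
  [0,0,0],
  [0,0,0],
], yaw=[0,0,0,0,0,0,0], gripper=0)

```text
t: 6.2
ee_pos: [600.9, 308.5, 38.8]
orientation: [2.835, 1.354, 0.0]
ft_force: [-0.3, 1.5, 0.1]
width: 87.9
grasp_force: 0.0
```

Call:
play_rows([
  [0,0,15],
  [0,0,30],
  [0,0,35],
  [-23,-24,10],
  [-23,-24,0],
  [-23,-24,0],
  [-23,-24,0],
  [-23,-24,0],
], yaw=[0,0,0,0,0,0,0,0])

```text
t: 6.87
ee_pos: [484.9, 187.7, 129.9]
orientation: [2.835, 1.354, 0.002]
ft_force: [0.3, -0.7, 0.6]
width: 88.0
grasp_force: 0.0
```

Call:
play_rows([
  [-23,-24,0],
  [-22,-24,0],
  [0,-10,0],
  [0,0,0],
  [0,0,0],
  [0,0,0],
], yaw=[0,0,0,0,0,0])

```text
t: 7.37
ee_pos: [442.6, 131.4, 129.4]
orientation: [2.835, 1.353, 0.004]
ft_force: [-0.1, 1.4, 0.4]
width: 87.9
grasp_force: 0.0
```

```bash
python3 st.py
python3 - <<'E'
from seg import *
im=shot('wrist'); save(im,'w3.png')
m=mask(im,3,smin=150); cs,_=cv2.findContours(m,cv2.RETR_EXTERNAL,cv2.CHAIN_APPROX_NONE); c=max(cs,key=cv2.contourArea).reshape(-1,2)
print(c.min(0),c.max(0),kidney(onz(im,c,5)))
t=shot('top'); P=dep(t,np.c_[[a.ravel() for a in np.mgrid[0:560,0:420]]].T)
m=(P[:,2]>76)&(P[:,2]<87)&(abs(P[:,0]-599)<45)&(abs(P[:,1]-304)<45); print(m.sum(),m.sum() and cv2.minEnclosingCircle(P[m][:,:2].astype(np.float32)),P[m].mean(0))
E
```

```text
[442.6 131.4 129.4] psi -38.96 w 87.91981636005238 7.3667 [ 15.  19. 118.   0.  43.  54.]
[245 139] [300 246] (array([440.6, 137.8]), array([425.1, 150.5]), np.float64(-39.50262832641603), (43.598045349121094, 88.08246612548828), (np.float64(-19.88190409775146), np.float64(21.79903952364304)))
534 ((598.9083862304688, 306.52557373046875), 31.026458740234375) [598.4 305.8  81.5]
```

View pics/w3.png

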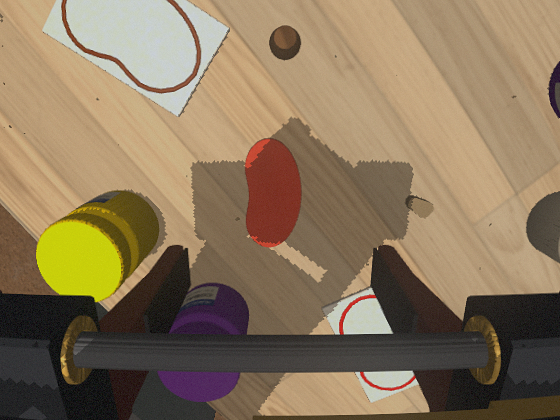

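Call:
play_rows([
  [0,5,-20],
  [0,2,-35],
  [0,0,-35],
  [0,0,-20],
  [0,0,-12],
  [0,0,-4],
  [0,0,0],
  [0,0,0],
], yaw=[0,0,0,0,0,0,0,0])

```text
t: 8.13
ee_pos: [441.4, 138.0, 2.7]
orientation: [2.835, 1.354, 0.0]
ft_force: [-0.1, 0.0, -0.2]
width: 87.8
grasp_force: 0.0
```

```bash
python3 st.py
```

```text
[441.4 138.    2.7] psi -38.92 w 87.75892924822247 8.1333 [ 16.  34. 119.   0.  27.  55.]
```

Call:
play_rows([
  [0,0,-1],
  [0,0,0],
  [0,0,0],
  [0,0,0],
  [0,0,0],
  [0,0,0],
  [0,0,0],
  [0,0,0],
], yaw=[0,0,0,0,0,0,0,0], gripper=1)

```text
t: 8.8
ee_pos: [440.8, 137.5, 1.8]
orientation: [-2.835, -1.353, -0.0]
ft_force: [-0.8, 0.7, 2.5]
width: 43.0
grasp_force: 29.5
```

Call:
play_rows([
  [0,0,0],
  [0,0,0],
  [0,0,10],
  [0,0,20],
  [0,0,20],
  [0,0,0],
  [0,0,0],
], yaw=[0,0,0,0,0,0,0])

```text
t: 9.38
ee_pos: [441.7, 137.8, 52.8]
orientation: [2.834, 1.354, 0.004]
ft_force: [0.1, 0.3, -0.3]
width: 42.5
grasp_force: 29.5
```

```bash
python3 st.py
python3 - <<'E'
from seg import *
im=shot('wrist'); save(im,'w4.png')
m=mask(im,3,smin=150); cs,_=cv2.findContours(m,cv2.RETR_EXTERNAL,cv2.CHAIN_APPROX_NONE); c=max(cs,key=cv2.contourArea).reshape(-1,2)
print(c.min(0),c.max(0),kidney(onz(im,c,tool()[2,3]+3)))
E
```

```text
[441.7 137.8  52.8] psi -38.95 w 42.51317288195722 9.3833 [ 16.  28. 119.  -0.  33.  55.]
[233 176] [327 334] (array([444.6, 141. ]), array([429.3, 153.8]), np.float64(-39.944774627685554), (43.80272674560547, 81.40029907226562), (np.float64(-20.675826901990053), np.float64(21.8551854788264)))
```

View pics/w4.png

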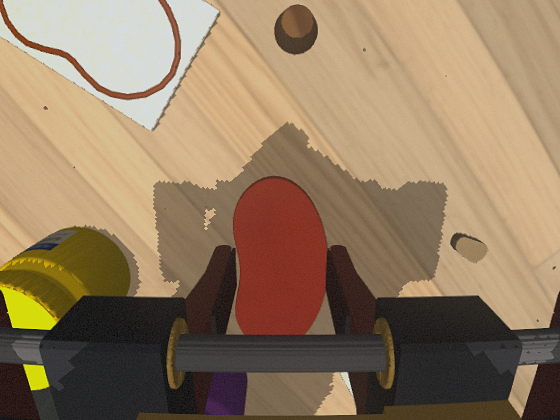

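Call:
play_rows([
  [-2,-25,0],
  [-2,-35,0],
  [-2,-40,0],
  [-2,-40,0],
  [-2,-25,0],
  [0,-10.5,0],
  [0,0,0],
  [0,0,-15],
], yaw=[3.3,4,4,4,4,4,3,0])

```text
t: 10.1
ee_pos: [431.6, -39.2, 37.1]
orientation: [2.451, 1.963, 0.002]
ft_force: [0.2, 0.8, 0.1]
width: 42.8
grasp_force: 29.5
```

Call:
play_rows([
  [0,0,-12],
  [0,0,-10],
  [0,0,-5],
  [0,0,-2.5],
  [0,0,0],
  [0,0,0],
], yaw=[0,0,0,0,0,0])

```text
t: 10.6
ee_pos: [430.8, -37.9, 7.1]
orientation: [-2.452, -1.963, 0.0]
ft_force: [-0.1, -0.2, 0.6]
width: 42.6
grasp_force: 29.5
```

Call:
play_rows([
  [0,0,-0.7],
  [0,0,0],
  [0,0,0],
  [0,0,0],
  [0,0,0],
  [0,0,0],
  [0,0,0],
], yaw=[0,0,0,0,0,0,0], gripper=0)

```text
t: 11.18
ee_pos: [430.9, -38.0, 6.6]
orientation: [2.453, 1.963, 0.0]
ft_force: [-0.0, 0.2, -0.9]
width: 85.6
grasp_force: 0.0
```

Call:
play_rows([
  [0,0,20],
  [0,0,40],
  [0,0,40],
  [22,0,30],
  [40,0,0],
  [40,0,0],
  [40,0,0],
  [40,2.5,0],
], yaw=[0,0,0,0,0,0,0,0])

```text
t: 11.85
ee_pos: [614.5, -35.7, 137.0]
orientation: [2.453, 1.962, 0.001]
ft_force: [0.8, 0.3, -0.6]
width: 87.8
grasp_force: 0.0
```

Call:
play_rows([
  [0,0,0],
  [0,0,0],
  [0,0,0],
], yaw=[0,0,0])

```text
t: 12.1
ee_pos: [611.3, -35.4, 135.6]
orientation: [-2.451, -1.962, 0.003]
ft_force: [-0.0, -0.3, -0.6]
width: 87.7
grasp_force: 0.0
```

```bash
python3 st.py
python3 - <<'E'
from seg import *
im=shot('wrist'); v,u=np.mgrid[0:420,0:560]; P=dep(im,np.c_[u.ravel(),v.ravel()]); m=(P[:,2]>63)&(P[:,2]<77)&(abs(P[:,0]-612)<42)&(abs(P[:,1]+35)<42)
print(m.sum(),cv2.minEnclosingCircle(P[m][:,:2].astype(np.float32)),np.median(P[m],0))
t=shot('top'); save(t,'top1.png'); c=big(mask(t,3,smin=150),(324,257),r=30)
c=big(mask(t,3,smin=130),(324,257),r=30)
print(kidney(onz(t,c,8)))
a=cv2.cvtColor(t['pixels'],cv2.COLOR_RGB2BGR)[200:320,260:420]; cv2.imwrite('pics/t1c.png',cv2.resize(a,None,fx=4,fy=4))
E
```

```text
[611.3 -35.4 135.6] psi -12.64 w 87.72625606752872 12.1 [-4. 29. 98. -0. 52.  8.]
5279 ((615.7005004882812, -34.94643020629883), 27.341001510620117) [615.9 -33.5  70.3]Traceback (most recent call last):
  File "<stdin>", line 4, in <module>
  File "seg.py", line 19, in big
    return max(cs,key=cv2.contourArea).reshape(-1,2)
           ~~~^^^^^^^^^^^^^^^^^^^^^^^^
ValueError: max() iterable argument is empty
```

Call:
play_rows([
  [1,0,-20],
  [0,0,-30],
  [0,0,-30],
  [0,0,-17],
  [0,0,-8],
  [0,0,-3],
  [0,0,0],
], yaw=[0,0,0,0,0,0,0])

```text
t: 12.78
ee_pos: [613.3, -35.6, 28.6]
orientation: [-2.452, -1.963, 0.001]
ft_force: [0.2, 0.1, -0.2]
width: 87.9
grasp_force: 0.0
```

Call:
play_rows([
  [0,0,0],
  [0,0,0],
  [0,0,0],
  [0,0,0],
  [0,0,0],
  [0,0,0],
  [0,0,0],
  [0,0,0],
], yaw=[0,0,0,0,0,0,0,0], gripper=1)

```text
t: 13.45
ee_pos: [614.3, -35.5, 29.0]
orientation: [2.452, 1.963, 0.001]
ft_force: [-1.8, 0.6, 5.0]
width: 55.7
grasp_force: 30.0
```

Call:
play_rows([
  [0,0,25],
  [0,0,35],
  [-15,-15,30],
  [-28,-27,0],
  [-28,-27,0],
  [-28,-27,0],
  [-28,-27,0],
  [-28,-27,0],
], yaw=[0,0,0,0,0,0,0,0])

```text
t: 14.12
ee_pos: [456.9, -186.1, 118.2]
orientation: [-2.451, -1.963, 0.001]
ft_force: [0.3, -0.7, -2.5]
width: 55.6
grasp_force: 30.0
```

Call:
play_rows([
  [-25,-22,0],
  [-7,-8,0],
  [0,0,0],
  [0,0,-25],
  [0,0,-25],
  [0,0,-20],
  [0,0,-10],
  [0,0,0],
], yaw=[0,0,0,0,0,0,0,0])

```text
t: 14.78
ee_pos: [426.3, -214.2, 36.5]
orientation: [-2.449, -1.962, 0.002]
ft_force: [-0.5, -0.1, -2.4]
width: 55.7
grasp_force: 30.0
```

Call:
play_rows([
  [0,0,-4],
  [0,0,-1],
  [0,0,0],
  [0,0,0],
  [0,0,0],
], yaw=[0,0,0,0,0])

```text
t: 15.2
ee_pos: [427.3, -215.7, 34.2]
orientation: [2.452, 1.962, 0.001]
ft_force: [0.0, -0.1, -2.8]
width: 55.6
grasp_force: 30.0
```

Call:
play_rows([
  [0,0,-0.7],
  [0,0,0],
  [0,0,0],
  [0,0,0],
  [0,0,0],
  [0,0,0],
  [0,0,0],
], yaw=[0,0,0,0,0,0,0], gripper=0)

```text
t: 15.78
ee_pos: [426.8, -215.5, 32.8]
orientation: [-2.453, -1.963, -0.0]
ft_force: [0.3, -0.2, -1.2]
width: 87.9
grasp_force: 0.0
```

Call:
play_rows([
  [0,0,20],
  [0,0,40],
  [0,0,40],
  [30,2,30],
  [40,2,0],
  [40,2,0],
  [40,2,0],
  [30,2,0],
], yaw=[0,0,0,0,0,0,0,0])

```text
t: 16.45
ee_pos: [609.3, -205.3, 162.8]
orientation: [2.451, 1.962, 0.002]
ft_force: [0.1, -0.8, -0.3]
width: 88.0
grasp_force: 0.0
```

Call:
play_rows([
  [0,0,0],
  [0,0,0],
  [0,0,0],
], yaw=[0,0,0])

```text
t: 16.7
ee_pos: [604.8, -205.2, 161.4]
orientation: [-2.451, -1.962, 0.002]
ft_force: [-0.4, 0.7, -0.4]
width: 88.0
grasp_force: 0.0
```

```bash
python3 st.py
python3 - <<'E'
from seg import *
im=shot('wrist'); save(im,'w5.png')
for d in models.landmark_of(im,'rib_wood_hollow')[:2]: print(d['conf'],d['location'],onz(im,d['location'],0))
for d in models.look_for(im,'rib_wood_hollow')[:2]: print(d['conf'],d['bbox'])
t=shot('top'); save(t,'top2.png')
P=dep(t,np.c_[[a.ravel() for a in np.mgrid[0:560,0:420]]].T)
m=(P[:,2]>68)&(P[:,2]<80)&(abs(P[:,0]-427)<45)&(abs(P[:,1]+215)<45); print('jar red',m.sum(),m.sum() and cv2.minEnclosingCircle(P[m][:,:2].astype(np.float32)))
hsv=cv2.cvtColor(t['pixels'],cv2.COLOR_RGB2HSV); print(hsv[257,320:330])
a=cv2.cvtColor(t['pixels'],cv2.COLOR_RGB2BGR)[200:320,260:420]; cv2.imwrite('pics/t1c.png',cv2.resize(a,None,fx=4,fy=4))
E
```

```text
[ 604.8 -205.2  161.4] psi -12.64 w 87.9699990767141 16.7 [-20.  29.  94.  -0.  57.  -7.]
0.59 [281.8, 214.7] [[ 600.6 -230.1    0. ]]
0.81 [294.3, 202.4, 79.2, 80.6]
jar red 0 0
[[ 36  33 163]
 [ 36  32 165]
 [ 35  34 163]
 [ 36  33 163]
 [ 36  33 163]
 [ 33  34 163]
 [ 34  33 163]
 [ 34  33 163]
 [ 34  34 163]
 [ 33  33 162]]
```

View pics/t1c.png

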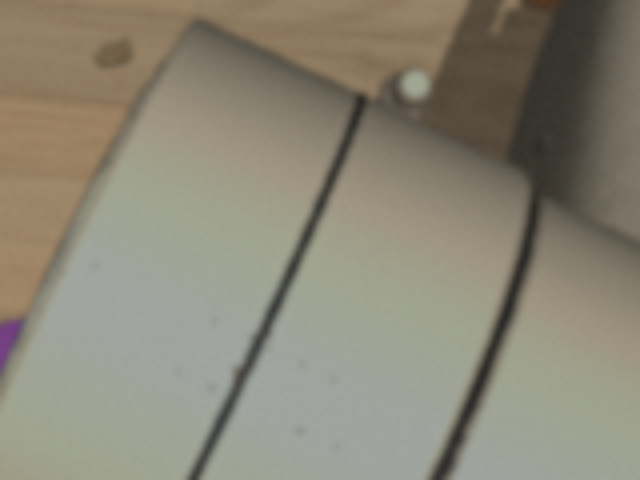

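View pics/w5.png

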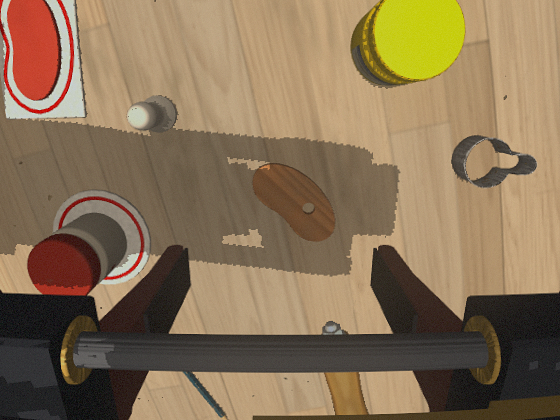

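Run:
```python
from seg import *
im=shot('wrist'); hsv=cv2.cvtColor(im['pixels'],cv2.COLOR_RGB2HSV)
s=cv2.GaussianBlur(hsv[150:255,240:350,1],(3,3),0); th,m=cv2.threshold(s,0,1,cv2.THRESH_OTSU); print(th)
M=np.zeros((420,560),np.uint8); M[150:255,240:350]=m; M=cv2.morphologyEx(M,cv2.MORPH_OPEN,np.ones((3,3)))
M=cv2.morphologyEx(M,cv2.MORPH_CLOSE,np.ones((5,5)))
c=big(M,(294,202),r=60); print(c.min(0),c.max(0),kidney(onz(im,c,6)))
v=cv2.cvtColor(im['pixels'],cv2.COLOR_RGB2BGR); cv2.drawContours(v,[c.reshape(-1,1,2)],-1,(0,255,0),1)
cv2.imwrite('pics/w6.png',cv2.resize(v[140:265,230:360],None,fx=3,fy=3))
```

```text
112.0
[252 163] [333 240] (array([ 616.5, -218.5]), array([ 599.9, -229.6]), np.float64(33.67317581176758), (44.31224822998047, 89.14912414550781), (np.float64(-19.65902157348871), np.float64(22.156117314520486)))
```

View pics/w6.png

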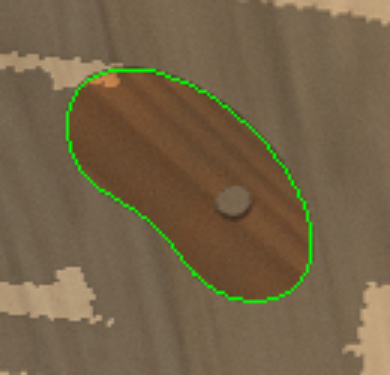

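Call:
play_rows([
  [3,-4,-10],
  [3,-4,-20],
  [3,-4,-20],
  [0,0,-20],
  [0,0,-20],
  [0,0,-20],
  [0,0,-20],
  [0,0,-10],
], yaw=[6.6,6.6,6.6,6.6,6.6,6.6,6.7,0])

```text
t: 17.62
ee_pos: [613.5, -217.3, 20.1]
orientation: [-1.477, -2.769, 0.001]
ft_force: [-0.1, -0.0, 0.5]
width: 87.6
grasp_force: 0.0
```

Call:
play_rows([
  [0,0,-12],
  [0,0,-5],
  [0,0,-2.4],
  [0,0,0],
  [0,0,0],
], yaw=[0,0,0,0,0])

```text
t: 18.03
ee_pos: [615.8, -217.7, 3.6]
orientation: [1.484, 2.768, 0.0]
ft_force: [0.2, -0.4, 0.1]
width: 87.9
grasp_force: 0.0
```

```bash
python3 st.py
```

```text
[ 615.8 -217.7    3.6] psi 33.59 w 87.88115069097718 18.0333 [-21.  43.  95.   0.  42. -54.]
```

Call:
play_rows([
  [0,0,-1.2],
  [0,0,0],
  [0,0,0],
  [0,0,0],
  [0,0,0],
  [0,0,0],
  [0,0,0],
  [0,0,0],
], yaw=[0,0,0,0,0,0,0,0], gripper=1)

```text
t: 18.7
ee_pos: [615.2, -217.5, 1.7]
orientation: [-1.483, -2.769, 0.0]
ft_force: [-0.5, -0.8, 0.5]
width: 43.3
grasp_force: 29.8
```

Call:
play_rows([
  [0,0,0],
  [0,0,0],
  [0,0,20],
  [0,0,35],
  [0,0,35],
  [0,0,20],
  [0,0,0],
  [0,0,0],
], yaw=[0,0,0,0,0,0,0,0])

```text
t: 19.37
ee_pos: [616.0, -217.8, 112.9]
orientation: [1.482, 2.767, 0.001]
ft_force: [-0.5, -0.5, 0.2]
width: 43.3
grasp_force: 29.8
```

```bash
python3 st.py
python3 - <<'E'
from seg import *
im=shot('wrist'); save(im,'w7.png')
E
```

```text
[ 616.  -217.8  112.9] psi 33.65 w 43.341191682554594 19.3667 [-21.  34.  93.   0.  52. -54.]
```

View pics/w7.png

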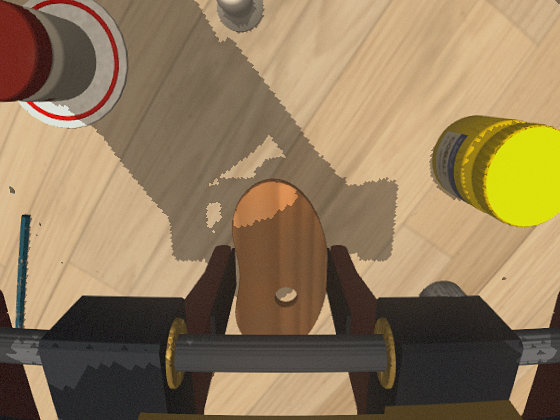

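Call:
play_rows([
  [-8,25,0],
  [-12,37,0],
  [-13,38,0],
  [-13,38,0],
  [-13,38,0],
  [-13,38,0],
  [-13,38,0],
  [-13,38,0],
], yaw=[-1,-1,-1,-1,-1,-1,-1,-1])

```text
t: 20.08
ee_pos: [514.9, 73.9, 109.8]
orientation: [-1.673, -2.656, 0.003]
ft_force: [0.9, 0.6, 0.1]
width: 42.9
grasp_force: 29.8
```

Call:
play_rows([
  [-13,38,0],
  [-13,38,0],
  [-13,38,0],
  [-13,38,0],
  [-13,38,0],
  [-13,37.5,0],
  [0,0,0],
  [0,0,0],
], yaw=[-1,-1,-1,-1,-1,-1,-1,-0.8])

```text
t: 20.75
ee_pos: [437.5, 301.0, 110.0]
orientation: [-1.845, -2.541, 0.004]
ft_force: [-0.1, -0.4, -0.8]
width: 43.1
grasp_force: 29.8
```

```bash
python3 st.py
```

```text
[437.5 301.  110. ] psi 18.03 w 43.112516194322744 20.75 [ 33.  26. 109.  -0.  45.  15.]
```

Call:
play_rows([
  [0,0,-25],
  [0,0,-30],
  [0,0,-25],
  [0,0,-15],
  [0,0,-6],
  [0,0,-2],
  [0,0,0],
  [0,0,0],
], yaw=[0,0,0,0,0,0,0,0])

```text
t: 21.42
ee_pos: [439.9, 299.6, 9.2]
orientation: [1.851, 2.538, 0.001]
ft_force: [-0.3, -0.7, -0.9]
width: 43.1
grasp_force: 29.8
```

```bash
python3 st.py
```

```text
[439.9 299.6   9.2] psi 17.8 w 43.10613523556308 21.4167 [ 33.  36. 111.  -0.  33.  15.]
```

Call:
play_rows([
  [0,0,-1.5],
  [0,0,-1],
  [0,0,0],
  [0,0,0],
], yaw=[0,0,0,0])

```text
t: 21.75
ee_pos: [439.4, 300.2, 6.5]
orientation: [1.85, 2.539, 0.001]
ft_force: [-0.2, 0.1, 0.5]
width: 43.0
grasp_force: 29.8
```

Call:
play_rows([
  [0,0,0],
  [0,0,0],
  [0,0,0],
  [0,0,0],
  [0,0,0],
  [0,0,0],
  [0,0,0],
  [0,0,0],
], yaw=[0,0,0,0,0,0,0,0], gripper=0)

```text
t: 22.42
ee_pos: [439.2, 300.0, 6.1]
orientation: [-1.85, -2.539, 0.0]
ft_force: [-0.3, -0.0, 0.4]
width: 87.6
grasp_force: 0.0
```

Call:
play_rows([
  [0,0,20],
  [0,0,40],
  [0,0,40],
  [0,0,40],
  [-25,33,30],
  [-25,33,0],
  [-25,33,0],
  [-25,33,0],
], yaw=[0,0,0,0,0,0,0,0])

```text
t: 23.08
ee_pos: [343.1, 427.1, 171.7]
orientation: [1.852, 2.538, 0.003]
ft_force: [0.6, -0.2, -1.0]
width: 87.7
grasp_force: 0.0
```

Call:
play_rows([
  [-25,33,0],
  [-25,33,0],
  [-25,33,0],
  [-25,33,0],
  [0,20,0],
  [0,0,0],
  [0,0,0],
  [0,0,0],
], yaw=[0,0,0,0,0,0,0,0])

```text
t: 23.75
ee_pos: [244.0, 576.5, 170.0]
orientation: [1.85, 2.538, -0.003]
ft_force: [-0.2, 0.1, -0.4]
width: 87.9
grasp_force: 0.0
```

```bash
python3 st.py
python3 - <<'E'
from seg import *
t=shot('top'); 
P=dep(t,np.c_[[a.ravel() for a in np.mgrid[0:560,0:420]]].T)
for n,x,y,z in (('red',427.2,-215.3,74),('navy',599,304.3,81)):
    m=(abs(P[:,2]-z)<6)&(abs(P[:,0]-x)<45)&(abs(P[:,1]-y)<45); print(n,m.sum(),m.sum() and cv2.minEnclosingCircle(P[m][:,:2].astype(np.float32)))
for k in ('stamp','cone_plug'):
    for d in models.landmark_of(t,k)[:1]: print(k,d['conf'],onz(t,d['location'],0))
for n,p,z in (('rubber',(323,256),9),('wood',(181,239),10)):
    hsv=cv2.cvtColor(t['pixels'],cv2.COLOR_RGB2HSV)
    m=(hsv[...,1]>90).astype(np.uint8)
    lab=cv2.connectedComponents(cv2.morphologyEx(m,cv2.MORPH_OPEN,np.ones((4,4))))[1]; M=(lab==lab[p[1],p[0]]).astype(np.uint8); print(n,hsv[p[1],p[0]],kidney(onz(t,big(M,p,r=40),z)))
a=cv2.cvtColor(t['pixels'],cv2.COLOR_RGB2BGR)[110:330,130:450]; cv2.imwrite('pics/t3c.png',cv2.resize(a,None,fx=2.5,fy=2.5,interpolation=cv2.INTER_CUBIC))
E
```

```text
[244.  576.5 170. ] psi 17.83 w 87.93126873941775 23.75 [66. 28. 95. -0. 57. 48.]
red 465 ((427.532470703125, -215.0205535888672), 28.011747360229492)
navy 540 ((598.8479614257812, 306.0260925292969), 31.16825294494629)
stamp 0.5 [[ 522.4 -118.5    0. ]]
cone_plug 0.48 [[522.4 223.5   0. ]]
rubber [  4 182 158] (array([427.9, -41.1]), array([408.4, -36.7]), np.float64(-12.73515319824219), (41.64625549316406, 86.75416564941406), (np.float64(-18.601745661047154), np.float64(20.81414086291995)))
wood [ 13 137 132] (array([436.8, 295.6]), array([417.8, 289.4]), np.float64(18.105709075927734), (40.20574188232422, 83.46871185302734), (np.float64(-18.016792335411306), np.float64(20.10290316877538)))
```

View pics/t3c.png

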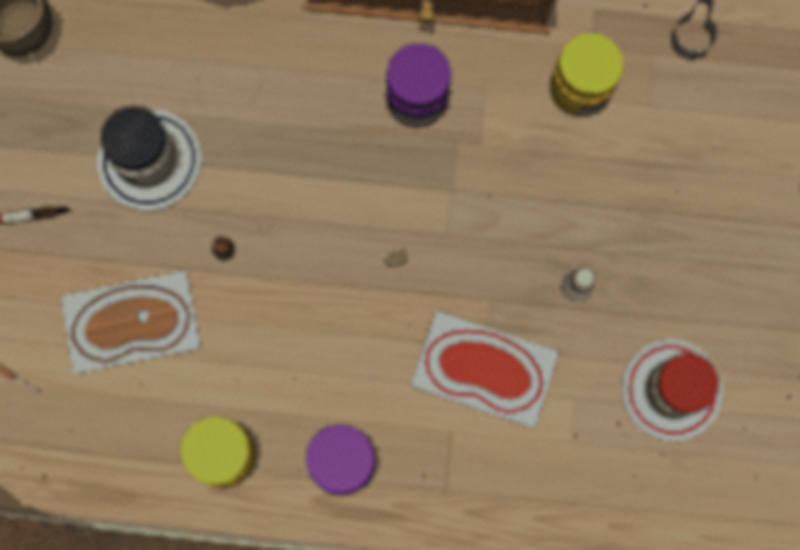

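The picture shows all four on their places: the navy jar at (135,140), the red jar at (685,385), the wooden rib at (133,322) and the rubber rib at (485,370). The ribs lie inside their outlines with the hollow sides matching, and the stamp and cone have not moved.

```bash
python3 -c "
from workcell import ticket
print(ticket.close_job())"
```

```text
the job is handed in; nothing more can be done
None
```

I handed the job in at about 24 s; no verdict came back. The last top picture shows both jars upright within about 2 mm of their ring centres, both ribs flat in their outlines with hollow points within about 5 mm and the right way round, and the stamp and cone still in place.

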